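Sort left- and right-hand rack brackets into their trays

ROBOT

A 6-joint arm with a two-finger parallel gripper is mounted at the origin on the work surface. World frame = base frame: x ahead of the robot, y to its left, z up, the work surface at z = 0. Lengths are in mm, angles in rad, forces in N, time in s.
With the tool pointing down it reaches from about 350 to 975 mm from the base axis. Payload 7.1 kg.
Tool frame: the origin (TCP) lies on the centre line of the jaws, within the pads' length; the fingertips stand manip.tip_reach ahead of it and the grasp point (between the pads) lies 3 mm ahead of it (manip.tip_reach is the distance from the TCP to the fingertips, in mm); z points along the fingers, y is the line along which they close (so a half turn about z gives the same grasp; the last joint's range is limited). The gripper opens to 88 mm and grips with 3 to 60 N. Pads are 20 mm wide; open, the fingers measure 115 mm over their backs; the gripper's body (75 mm by 178 mm) begins 61 mm behind the grasp point.
Start: joints at [1.319, 0.423, 1.63, -0, 1.089, -0.019], TCP at [144.158, 608.131, 244.675] pointing down, gripper open.
Joint ranges: [-3, 3], [-0.9, 2.11], [0.09, 2.58], [-1.31, 4.45], [0.11, 2.69], [-2.54, 2.54]. Speed limits (rad/s): [2.39, 2.39, 3.01, 3.14, 3.14, 3.14].

INTERFACE

Orientations are given as a unit quaternion [x, y, z, w].
In Python, from plant import sense, viewer, manip, spot_in, trace gives the robot as it stands. The module is installed in compiled form; this text tells all that it offers.
- The arm moves only by the tool apply_moves, never from a script. Its argument "targets" is a list of rows, each an object with "delta_rot": the turn, a rotation vector about the tool's x, y, z in degrees, a list of three; "dp": the shift along the tool's x, y, z in m, a list of three; "claw": the gripper command: -1 is shut, 1 is fully open, values between are in proportion. In form: [{"delta_rot": [rx, ry, rz], "dp": [x, y, z], "claw": claw}, ...]. A call has 1 to 10 rows; each row is the pose to reach, as a shift and turn from the pose commanded when the call began, along the tool's axes at that moment; what a row does not reach only later rows make up. A row lasts 1/12 s, in which the tool goes at most 41.7 mm and 7.16 degrees, less where a joint would pass 70% of its speed; a pose out of reach is approached as far as the arm can. A call with a gripper value outside its range is refused whole. The fingers move at their own pace and stop on an object; the grip force is fixed at half the most. Time passes only in rows, so rows that repeat a pose let the fingers close. It gives the time, the measured TCP pose, the force, the opening and the grip force at its end, in the units of the state.
- sense(): the state, without advancing time (a new reading comes with each control period).
- viewer.read_camera(name): name is "scene" or "top" or "wrist"; returns (picture, depth): 420x560x3 uint8, blue, green, red; 420x560 float32, mm along the optical axis (not along the pixel's ray), 0 where there is no reading.
- viewer.get_calibration(name): a dict with "intrinsics" (3x3 intrinsics, pixels), "R" (3x3) and "t" (3): a world point X has camera coordinates R X + t. Camera axes: x right, y down, z forward; pixel columns grow to the right and rows downward; lengths in mm; the calibration is good to about 2 mm. The wrist camera is an equidistant fisheye: a pixel r from the principal point sees the ray r / f radians off the axis. A picture is of the moment at which its call begins: read the wrist's pose just before it. get_calibration takes no time and is no camera call; for the wrist camera it gives the pose at the moment of the call.
- manip.close_job(): hands the job in; it is judged then, once.
Trained networks look in the newest picture that a camera, given by its name, has taken for a name from the list of things; names that differ only in an ending like _2 or _b are one class to them, and where a whole thing is asked for, a point or a joint stands for the part that bears it (a point fixed in the world has none). Each returns a list of dicts, best first, with "confidence" (0 to 1); they miss things now and then, are a little off and sometimes report something else, mostly with a low value. They report only what shows in the picture. A call takes as long as a camera call. They do not tell look-alikes from the thing itself.
- spot_in(query, camera): "uv" ([column, row] in pixels, amid what is visible of it).
- trace(query, camera): "region" (420x560 bool, what is visible of it) and "uv" ([column, row] in pixels, amid what is visible of it).
The state is a dict: "time": time; "joints": joint angles; "qvel": joint speeds; "tau": joint torques, N m; "tool_pos": TCP position; "tool_rot": TCP orientation; "ft_force": force on the tool from outside, world axes, zero at the start; "ft_torque": the same for the moment, N m; "finger_gap": finger opening in mm; "grasp_force": force on a finger pad.
Only numpy, scipy, OpenCV 4.12 (cv2) and the standard library are available. Lean on these libraries where they do the work, as an engineer would, in place of code of your own. Each camera call takes 0.05 s, during which the arm holds its last target. There are 200 camera calls.

TASK

Put the three loose blue rack brackets away: each in the open tray whose housing carries the matching sample on top (left-hand and right-hand brackets are mirror images), set down rather than dropped, and standing on its foot on the tray's floor. Finish with both trays slid fully home and nothing held, and leave the tip box, the jar and the tube rack where they are.

Things in the scene. Friction and masses are not known exactly. Their poses are not given: they have to be found in the camera images.
- left_a_mid (a point): centre, 25 mm above the underside, of a loose left-hand blue bracket, any yaw. Foot 72 (x) x 24 (y) x 6 mm, along its middle a web 66 (x) x 10 (y), top 50 mm above the underside: grip it across the 10 mm. Flat ear, x 12 to 36 mm, 6 mm thick, reaching y = +40 mm: with the ear end away from you, seen from above, it points left. x = along the web to the ear end, z up.
- left_b_mid (a point): centre, 25 mm above the underside, of a loose left-hand blue bracket, any yaw. Foot 72 (x) x 24 (y) x 6 mm, along its middle a web 66 (x) x 10 (y), top 50 mm above the underside: grip it across the 10 mm. Flat ear, x 12 to 36 mm, 6 mm thick, reaching y = +40 mm: with the ear end away from you, seen from above, it points left. x = along the web to the ear end, z up.
- right_a_mid (a point): centre, 25 mm above the underside, of a loose right-hand blue bracket, any yaw. Foot 72 (x) x 24 (y) x 6 mm, along its middle a web 66 (x) x 10 (y), top 50 mm above the underside: grip it across the 10 mm. Flat ear, x 12 to 36 mm, 6 mm thick, reaching y = -40 mm: with the ear end away from you, seen from above, it points right. x = along the web to the ear end, z up.
- left_a: the loose left-hand bracket of point left_a_mid (plastic, about 60 g); origin at the middle of its foot's underside, axes as that point
- left_b: the loose left-hand bracket of point left_b_mid (plastic, about 60 g); origin at the middle of its foot's underside, axes as that point
- right_a: the loose right-hand bracket of point right_a_mid (plastic, about 60 g); origin at the middle of its foot's underside, axes as that point
- left_station: fixed white housing, 224 wide, 200 deep, 76 mm high, of the tray for left-hand brackets; either housing may be on either side. Origin: front edge, mid-width, on the bench; x = to the rear, z up. A left-hand sample is fixed on a yellow plate on its top, 145 mm behind the front, top 129 mm above the bench; it stays. Ceiling inside 60 mm above the tray's floor.
- left_tray_in (a point): centre of the inner floor (8 mm above the bench) of the grey tray for left-hand brackets; moves with it. x = the way it slides home, z up. Inside 128 (x) x 200 (y) mm. Side and back walls 4 mm thick, 26 mm high above the floor; front panel 6 mm thick, 42 mm above the floor. At the start the rear 4 to 22 mm of the inside is under the housing.
- left_tray_push (a point): point on the outer front face of the left-hand tray's front panel, mid-width (panel 208 mm wide), 38 mm above the bench (panel's top edge 50 mm above the bench). Push it level along +x, the way it slides home; z up.
- left_tray (a joint): how far the left-hand tray is out of its housing, m: 0 = fully home at its stop (panel flush with the housing's front), 0.13 = fully out. Friction 1.5 N plus 6 N per m/s, no spring, stays where left.
- right_station: fixed white housing, 224 wide, 200 deep, 76 mm high, of the tray for right-hand brackets; either housing may be on either side. Origin: front edge, mid-width, on the bench; x = to the rear, z up. A right-hand sample is fixed on a yellow plate on its top, 145 mm behind the front, top 129 mm above the bench; it stays. Ceiling inside 60 mm above the tray's floor.
- right_tray_in (a point): centre of the inner floor (8 mm above the bench) of the grey tray for right-hand brackets; moves with it. x = the way it slides home, z up. Inside 128 (x) x 200 (y) mm. Side and back walls 4 mm thick, 26 mm high above the floor; front panel 6 mm thick, 42 mm above the floor. At the start the rear 4 to 22 mm of the inside is under the housing.
- right_tray_push (a point): point on the outer front face of the right-hand tray's front panel, mid-width (panel 208 mm wide), 38 mm above the bench (panel's top edge 50 mm above the bench). Push it level along +x, the way it slides home; z up.
- right_tray (a joint): how far the right-hand tray is out of its housing, m: 0 = fully home at its stop (panel flush with the housing's front), 0.13 = fully out. Friction 1.5 N plus 6 N per m/s, no spring, stays where left.
- tip_box: bystander: loose pipette-tip box, white with yellow top, 80 x 115 x 60 mm, origin at the middle of its underside; leave alone
- reagent_jar: bystander: loose amber jar, 52 mm diameter, 75 mm high, origin at the middle of its underside; leave alone
- tube_rack: bystander: loose black rack with capped tubes, 75 x 160 mm, 91 mm high, origin at the middle of its underside; leave alone
Things that resemble listed ones, but are neither listed nor needed, are in the scene too. What is shaped like the right_a but red or yellow is not meant.

How it is judged:
By the outcome, as a careful person would: the job done as asked, in the order asked, and still so for the second after the job is handed in, with the robot touching nothing.
It also fails if it takes over 72 s, if anything falls off the work surface, if the arm or the gripper's body presses on something with over 40 N, if the wrist force passes 120 N, or if a joint passes its speed limit or range.

## Working session

There is one attempt and no reset: what is moved stays moved. The work goes in short steps, Python scripts to look and compute and a tool call to move; the robot and the scene stay as the last step left them, time stands still between calls to the robot, and variables do not carry over. Pictures are saved under pics/ and viewed, at most 10 in all, crops included, and the job is handed in when it is done.

Besides the shell and the picture viewer there is one more tool, called as name([rows], argument=value, ...), one row to a line, values as JSON. apply_moves: Moves the arm, as the interface text tells. Its arguments: {"type":"object","properties":{"targets":{"type":"array","items":{"type":"object","properties":{"delta_rot":{"type":"array","items":{"type":"number"}},"dp":{"type":"array","items":{"type":"number"}},"claw":{"type":"number"}}}}},"required":["targets"]}

```bash
mkdir -p pics; cat > h.py <<'E'
import numpy as np, cv2
from plant import sense, viewer, manip, spot_in, trace
def pts(name,d):
    c=viewer.get_calibration(name);K=np.array(c["intrinsics"]);R=np.array(c["R"]);t=np.array(c["t"])
    v,u=np.mgrid[0:420,0:560]
    P=np.stack([(u-K[0,2])/K[0,0]*d,(v-K[1,2])/K[1,1]*d,d],-1)
    return (P-t)@R
E
python3 - <<'E'
from h import *
s=sense();print({k:np.round(s[k],3) for k in s}, manip.tip_reach)
for n in ["top","scene"]:
    im,d=viewer.read_camera(n);cv2.imwrite(f"pics/{n}0.png",im);np.save(f"{n}0.npy",d)
    P=pts(n,d)
    for q in ["left_a","right_a","left_station","right_station","left_tray_in","right_tray_in","tip_box","reagent_jar","tube_rack"]:
        for r in spot_in(q,n)[:6]:
            u,v=np.round(r["uv"]).astype(int);print(n,q,round(r["confidence"],2),u,v,np.round(P[v,u]))
E
```

```text
{'time': np.float64(0.0), 'joints': array([ 1.319,  0.424,  1.631,  0.   ,  1.089, -0.019]), 'qvel': array([ 0.001, -0.   ,  0.   , -0.   , -0.   , -0.   ]), 'tau': array([ 2.0000e-03, -5.4462e+01, -2.7367e+01,  6.4000e-02,  2.3000e-02,
       -0.0000e+00]), 'tool_pos': array([144.025, 607.667, 243.934]), 'tool_rot': array([ 0.116,  0.993, -0.001, -0.   ]), 'ft_force': array([-0.532, -0.341,  0.039]), 'ft_torque': array([-0.047, -0.029, -0.024]), 'grasp_force': np.float64(0.0), 'finger_gap': np.float64(87.624)} 22.0
top left_a 0.8 360 221 [571. -69.  51.]
top left_a 0.77 328 271 [434.  20.  55.]
top left_a 0.75 224 230 [545. 309.  13.]
top right_a 0.89 289 272 [431. 123.  10.]
top right_a 0.56 308 219 [574.  74.  52.]
top right_a 0.54 374 274 [ 430. -113.    7.]
top right_a 0.26 439 203 [ 620. -279.   77.]
top left_station 0.89 441 204 [ 618. -285.   76.]
top right_station 0.67 221 194 [634. 311.  80.]
top left_tray_in 0.87 449 240 [ 529. -328.    9.]
top right_tray_in 0.77 223 234 [535. 311.   9.]
top right_tray_in 0.55 438 204 [ 617. -276.   77.]
top tip_box 0.75 125 253 [473. 566.
[... 228 characters left out ...]
cene left_a 0.8 202 236 [623. -74.  51.]
scene left_a 0.63 222 196 [478.   9.  40.]
scene right_a 0.85 256 186 [422. 121.   5.]
scene right_a 0.68 175 202 [ 475. -115.   51.]
scene right_a 0.59 249 221 [600.  49.  43.]
scene right_a 0.35 355 216 [705. 289.  81.]
scene left_station 0.95 106 274 [ 704. -292.   84.]
scene left_station 0.44 223 197 [476.  12.  34.]
scene right_station 0.68 354 216 [701. 288.  78.]
scene left_tray_in 0.81 93 230 [ 469. -329.    9.]
scene right_tray_in 0.87 323 186 [486. 304.   6.]
scene tip_box 0.85 236 287 [807. -39.  60.]
scene reagent_jar 0.59 281 271 [788.  69.  50.]
scene reagent_jar 0.15 220 192 [474.   5.  52.]
scene tube_rack 0.65 403 160 [496. 554.  50.]
```

```bash
python3 - <<'E'
import cv2
a=cv2.imread("pics/top0.png")
cv2.imwrite("pics/top0c.png",cv2.resize(a[130:310,95:510],None,fx=1.92,fy=1.92,interpolation=cv2.INTER_CUBIC))
E
```

```text
(no output)
```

View pics/top0c.png

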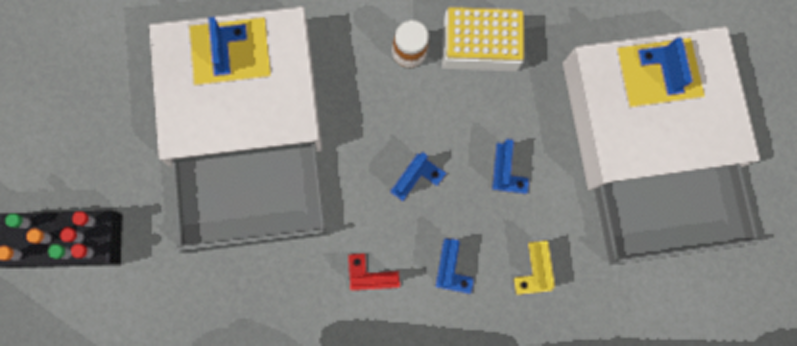

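View pics/scene0.png

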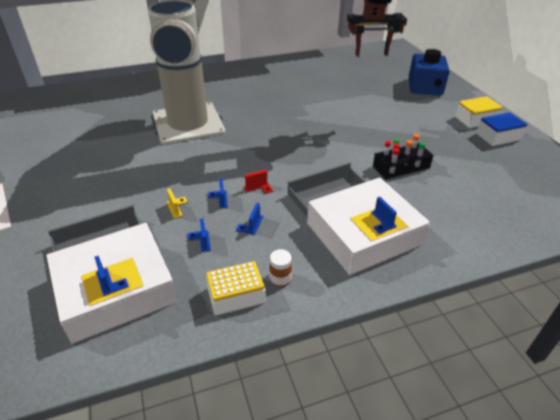

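The top view crop shows three blue brackets, the red and yellow look-alikes, and the stations. Blue candidates, in crop px:
- (515,165) and (455,265): ear at the bottom right, so left-hand.
- (418,175): ear near the upper end on the right, so right-hand.
- Not wanted: red (370,275), yellow (535,270), and the fixed samples at (225,45), which is right-hand at +y, and (675,65), which is left-hand at −y.

The scene view agrees, with blue at (222,196), (202,236) and (252,220).

```bash
cat >> h.py <<'E'
def bracket(P,blue,box):
    """box x0,x1,y0,y1; returns web centre, yaw (x to ear end), ear side"""
    m=blue&(P[...,0]>box[0])&(P[...,0]<box[1])&(P[...,1]>box[2])&(P[...,1]<box[3])&(P[...,2]>0)
    Q=P[m]; zt=np.percentile(Q[:,2],95); W=Q[Q[:,2]>zt-6]
    (c,(w,h),a)=cv2.minAreaRect(W[:,:2].astype(np.float32))
    c0=W[:,:2].mean(0); ax=np.linalg.svd(W[:,:2]-c0,full_matrices=False)[2][0]
    return zt,c0,c,(w,h),a,ax,Q,W
def bluem(im):
    h=cv2.cvtColor(im,cv2.COLOR_BGR2HSV); return (h[...,0]>95)&(h[...,0]<130)&(h[...,1]>120)
E
python3 - <<'E'
from h import *
boxes={"A":(520,640,-125,-20),"B":(380,490,-50,60),"R":(520,650,20,130)}
for n in ["top","scene"]:
    im=cv2.imread(f"pics/{n}0.png");d=np.load(f"{n}0.npy");P=pts(n,d);b=bluem(im)
    for k,bx in boxes.items():
        zt,c0,c,wh,a,ax,Q,W=bracket(P,b,bx)
        print(n,k,len(Q),len(W),"ztop",round(zt,1),"mean",np.round(c0,1),"rect",np.round(c,1),np.round(wh,1),round(a,1),"axis deg",round(np.degrees(np.arctan2(ax[1],ax[0])),1))
        # heights of off-web points
        ny=np.array([-ax[1],ax[0]]);r=Q[:,:2]-c0;o=np.abs(r@ny)>18
        if o.any(): print("  ear: along",np.round(np.median(r[o]@ax),1),"across",np.round(np.percentile(r[o]@ny,[5,50,95]),1),"z",np.round(np.percentile(Q[o,2],[10,50,90]),1))
    hsv=cv2.cvtColor(im,cv2.COLOR_BGR2HSV)
    for nm,s in (("L",-1),("R",1)):
        m=(abs(P[...,2]-77)<5)&(P[...,1]*s>140)&(P[...,1]*s<460)&(P[...,0]>480)&(P[...,0]<860)
        m=cv2.morphologyEx(m.astype(np.uint8),cv2.MORPH_OPEN,np.ones((3,3)))>0
        c,wh,a=cv2.minAreaRect(P[m][:,:2].astype(np.float32));print(n,nm,"top",m.sum(),np.round(c,1),np.round(wh,1),round(a,2),"z",P[m][:,2].mean().round(1))
        m=(abs(P[...,2]-8)<4)&(P[...,1]*s>180)&(P[...,1]*s<430)&(P[...,0]>420)&(P[...,0]<620)
E
```

```text
top A 281 78 ztop 53.8 mean [591.7 -65.9] rect [590.9 -66.1] [10.3 62.9] 84.1 axis deg 174.0
  ear: along 23.7 across [19.2 29.2 38.9] z [4.9 6.8 9.7]
top B 286 90 ztop 53.1 mean [445.7  16. ] rect [446.5  16. ] [ 9.8 63.9] 79.7 axis deg 169.4
  ear: along 23.4 across [19.7 29.3 38.5] z [4.8 6.9 9.5]
top R 272 86 ztop 53.2 mean [573.2  71.7] rect [573.7  71.4] [10. 66.] 55.0 axis deg 144.7
  ear: along -25.4 across [19.5 29.3 38. ] z [ 4.5  6.8 10.3]
top L top 4805 [ 675.6 -288.2] [200.8 226.3] 9.21 z 77.5
top R top 5047 [695.7 329.1] [201.1 224.1] 8.22 z 77.4
scene A 327 78 ztop 51.0 mean [594.7 -67.5] rect [592.5 -67.3] [ 9.5 68.1] 83.5 axis deg -6.5
  ear: along -25.0 across [-38.6 -28.5 -19. ] z [3.9 5.5 7.3]
scene B 251 60 ztop 50.3 mean [449.4  14.4] rect [445.1  15.2] [ 9.7 71.2] 79.5 axis deg -10.8
  ear: along -25.5 across [-39.1 -28.3 -19.4] z [2.9 5.3 7. ]
scene R 359 84 ztop 50.8 mean [575.9  69.8] rect [574.8  69.7] [11.3 67.7] 55.6 axis deg -34.3
  ear: along 21.6 across [-38.9 -29.5 -19.5] z [2.8 5.3 7. ]
scene L top 6791 [ 676.4 -289.7] [204.6 223.9] 9.08 z 75.9
scene R top 4305 [695.3 328.7] [203.6 227.4] 7.71 z 76.6
```

```bash
cat >> h.py <<'E'
ST={"L":(676.0,-289.0,np.radians(9.1)),"R":(695.5,329.0,np.radians(8.0))}
def toSt(k,XY):
    x,y,a=ST[k];r=np.asarray(XY)-[x,y];return np.stack([r@[np.cos(a),np.sin(a)]+100,r@[-np.sin(a),np.cos(a)]],-1)
def fromSt(k,x,y):
    X,Y,a=ST[k];x-=100;return np.array([X+x*np.cos(a)-y*np.sin(a),Y+x*np.sin(a)+y*np.cos(a)])
E
python3 - <<'E'
from h import *
for n in ["top","scene"]:
    im=cv2.imread(f"pics/{n}0.png");d=np.load(f"{n}0.npy");P=pts(n,d)
    for k in "LR":
        S=toSt(k,P[...,:2]);z=P[...,2]
        m=(abs(S[...,1])<85)&(S[...,0]<-90)&(S[...,0]>-150)&(z>40)&(z<60)
        print(n,k,"panel top x",np.percentile(S[m][:,0],[5,50,95]).round(1),"z",np.percentile(z[m],[50,95]).round(1),m.sum())
        for sy in (-1,1):
            e=m&(S[...,1]*sy>45);print("   side",sy,np.median(S[e][:,0]).round(1),end="")
        m=(abs(S[...,1])<140)&(S[...,0]<-30)&(S[...,0]>-90)&(z>25)&(z<45)
        print("\n   walls y",np.percentile(S[m][:,1],[1,10,90,99]).round(1),"front of housing x",end=" ")
        m=(abs(S[...,1])<90)&(abs(S[...,0])<20)&(abs(z-77)<4);print(S[m][:,0].min().round(1))
        m=(abs(S[...,1])<80)&(S[...,0]<-30)&(S[...,0]>-90)&(z<25);print("   floor z",np.median(z[m]).round(1))
for k,ps in (("R",[(-58,0)]),("L",[(-58,50),(-58,-40)])):
    for p in ps: print(k,p,fromSt(k,*p).round(1))
    print(k,"push dir start",fromSt(k,-160,0).round(1),"home",fromSt(k,0,0).round(1))
E
```

```text
top L panel top x [-113.4 -110.7 -108. ] z [51.2 54.2] 139
   side -1 -110.5   side 1 -110.6
   walls y [-104.8 -103.2  103.9  104.8] front of housing x -0.8
   floor z 9.3
top R panel top x [-127.3 -124.9 -121.7] z [50.4 53.7] 160
   side -1 -124.6   side 1 -124.9
   walls y [-104.1 -103.2  102.7  104.7] front of housing x -0.6
   floor z 9.2
scene L panel top x [-114.2 -108.6 -105.8] z [46.5 50.8] 304
   side -1 -109.0   side 1 -108.1
   walls y [-104.5 -103.9  102.1  102.9] front of housing x -1.9
   floor z -748.8
scene R panel top x [-126.5 -122.3 -119. ] z [47.3 51.6] 208
   side -1 -122.0   side 1 -122.8
   walls y [-105.8 -105.   100.6  104.8] front of housing x -1.8
   floor z -747.4
R (-58, 0) [539. 307.]
R push dir start [438.  292.8] home [596.5 315.1]
L (-58, 50) [ 512.1 -264.6]
L (-58, -40) [ 526.3 -353.5]
L push dir start [ 419.3 -330.1] home [ 577.3 -304.8]
```

```bash
cat >> h.py <<'E'
from scipy.spatial.transform import Rotation as Ro
def go(p,yaw=None):
    s=sense();R=Ro.from_quat(s["tool_rot"]);x=R.as_matrix()[:,0];cur=np.degrees(np.arctan2(x[1],x[0]))
    dp=R.inv().apply(np.array(p,float)-s["tool_pos"])/1000
    D=Ro.from_euler("z",yaw if yaw is not None else cur,degrees=True)*Ro.from_matrix(np.diag([1,-1,-1.]))
    rv=(R.inv()*D).as_rotvec(degrees=True)
    print("t",round(float(s["time"]),2),"pos",s["tool_pos"].round(1),"yaw",cur.round(1),"gap",round(float(s["finger_gap"]),1),"| dp",dp.round(4),"rot",rv.round(2),"rows",round(np.linalg.norm(dp)/.0417,1))
E
python3 -c "
from h import *
go((574,70.6,140),144.7)"
```

```text
t 1.0 pos [144.2 608.1 244.7] yaw 166.7 gap 88.0 | dp [-0.5423 -0.4238  0.1047] rot [-0.    0.   21.96] rows 16.7
```

apply_moves([
  {"delta_rot":[0,0,22],"dp":[-0.542,-0.424,0.105],"claw":0.2},
  {"delta_rot":[0,0,22],"dp":[-0.542,-0.424,0.105],"claw":0.2},
  {"delta_rot":[0,0,22],"dp":[-0.542,-0.424,0.105],"claw":0.2},
  {"delta_rot":[0,0,22],"dp":[-0.542,-0.424,0.105],"claw":0.2},
  {"delta_rot":[0,0,22],"dp":[-0.542,-0.424,0.105],"claw":0.2},
  {"delta_rot":[0,0,22],"dp":[-0.542,-0.424,0.105],"claw":0.2},
  {"delta_rot":[0,0,22],"dp":[-0.542,-0.424,0.105],"claw":0.2},
  {"delta_rot":[0,0,22],"dp":[-0.542,-0.424,0.105],"claw":0.2},
  {"delta_rot":[0,0,22],"dp":[-0.542,-0.424,0.105],"claw":0.2},
  {"delta_rot":[0,0,22],"dp":[-0.542,-0.424,0.105],"claw":0.2},
])

```text
time: 1.83
tool_pos: [402.3, 284.7, 181.9]
tool_rot: [0.303, 0.953, 0.0, 0.0]
ft_force: [1.0, -0.4, -0.5]
finger_gap: 52.5
grasp_force: 0.0
```

```bash
python3 -c "
from h import *
go((574,70.6,140),144.7)"
```

```text
t 1.83 pos [402.3 284.7 181.9] yaw 144.7 gap 52.5 | dp [-0.2639 -0.0755  0.0419] rot [ 0.04  0.02 -0.02] rows 6.7
```

apply_moves([
  {"delta_rot":[0,0,0],"dp":[-0.264,-0.0755,0.042],"claw":0.2},
  {"delta_rot":[0,0,0],"dp":[-0.264,-0.0755,0.042],"claw":0.2},
  {"delta_rot":[0,0,0],"dp":[-0.264,-0.0755,0.042],"claw":0.2},
  {"delta_rot":[0,0,0],"dp":[-0.264,-0.0755,0.042],"claw":0.2},
  {"delta_rot":[0,0,0],"dp":[-0.264,-0.0755,0.042],"claw":0.2},
  {"delta_rot":[0,0,0],"dp":[-0.264,-0.0755,0.042],"claw":0.2},
  {"delta_rot":[0,0,0],"dp":[-0.264,-0.0755,0.042],"claw":0.2},
  {"delta_rot":[0,0,0],"dp":[-0.264,-0.0755,0.042],"claw":0.2},
])

```text
time: 2.5
tool_pos: [576.1, 68.2, 139.3]
tool_rot: [0.305, 0.952, 0.0, 0.001]
ft_force: [0.2, 0.2, 0.4]
finger_gap: 52.6
grasp_force: 0.0
```

```bash
python3 -c "
from h import *
go((574,70.6,35),144.7)
im,d=viewer.read_camera('wrist');cv2.imwrite('pics/w1.png',im)"
```

```text
t 2.5 pos [576.1  68.2 139.3] yaw 144.4 gap 52.6 | dp [0.0033 0.0007 0.1043] rot [ 0.04  0.11 -0.27] rows 2.5
```

View pics/w1.png

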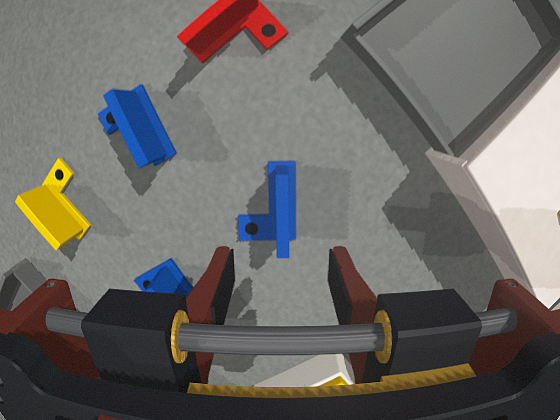

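The wrist view shows the chosen blue bracket at (283,210), centred between the fingers. Its ear is at (250,228); with the ear end away, the ear points right, so it is right-hand. I'll descend and grip.

apply_moves([
  {"delta_rot":[0,0,0],"dp":[0,0,0.04],"claw":0.2},
  {"delta_rot":[0,0,0],"dp":[0,0,0.075],"claw":0.2},
  {"delta_rot":[0,0,0],"dp":[0,0,0.104],"claw":0.2},
  {"delta_rot":[0,0,0],"dp":[0,0,0.104],"claw":0.2},
  {"delta_rot":[0,0,0],"dp":[0,0,0.104],"claw":-1},
  {"delta_rot":[0,0,0],"dp":[0,0,0.104],"claw":-1},
  {"delta_rot":[0,0,0],"dp":[0,0,0.104],"claw":-1},
  {"delta_rot":[0,0,0],"dp":[0,0,0.104],"claw":-1},
  {"delta_rot":[0,0,0],"dp":[0,0,0.104],"claw":-1},
  {"delta_rot":[0,0,0],"dp":[0,0,0.104],"claw":-1},
])

```text
time: 3.38
tool_pos: [573.6, 72.2, 37.0]
tool_rot: [0.304, 0.953, 0.0, 0.001]
ft_force: [-0.6, 0.5, -0.8]
finger_gap: 16.3
grasp_force: 0.0
```

```bash
python3 -c "
from h import *
print(fromSt('R',-60,0))
go((537,307,128),188)"
```

```text
[537.057109   306.73230385]
t 3.38 pos [573.6  72.2  37. ] yaw 144.7 gap 16.3 | dp [ 0.1656  0.1705 -0.091 ] rot [ 4.000e-02  1.000e-01 -4.334e+01] rows 6.1
```

apply_moves([
  {"delta_rot":[0,0,0],"dp":[0,0,0],"claw":-1},
  {"delta_rot":[0,0,0],"dp":[0,0,0],"claw":-1},
  {"delta_rot":[0,0,0],"dp":[0,0,0],"claw":-1},
  {"delta_rot":[0,0,0],"dp":[0,0,0],"claw":-1},
  {"delta_rot":[0,0,0],"dp":[0,0,-0.02],"claw":-1},
  {"delta_rot":[0,0,0],"dp":[0,0,-0.05],"claw":-1},
  {"delta_rot":[0,0,0],"dp":[0,0,-0.09],"claw":-1},
  {"delta_rot":[0,0,0],"dp":[0,0,-0.09],"claw":-1},
])

```text
time: 4.05
tool_pos: [576.7, 72.4, 131.9]
tool_rot: [0.304, 0.953, 0.002, 0.004]
ft_force: [1.1, 0.7, 0.0]
finger_gap: 10.0
grasp_force: 30.0
```

```bash
python3 -c "
from h import *
go((537,307,126),188)"
```

```text
t 4.05 pos [576.7  72.4 131.9] yaw 144.7 gap 10.0 | dp [0.1682 0.1683 0.0058] rot [  0.19   0.52 -43.35] rows 5.7
```

apply_moves([
  {"delta_rot":[0,0,-43.3],"dp":[0.1675,0.17,0],"claw":-1},
  {"delta_rot":[0,0,-43.3],"dp":[0.1675,0.17,0],"claw":-1},
  {"delta_rot":[0,0,-43.3],"dp":[0.1675,0.17,0],"claw":-1},
  {"delta_rot":[0,0,-43.3],"dp":[0.1675,0.17,0],"claw":-1},
  {"delta_rot":[0,0,-43.3],"dp":[0.1675,0.17,0],"claw":-1},
  {"delta_rot":[0,0,-43.3],"dp":[0.1675,0.17,0],"claw":-1},
  {"delta_rot":[0,0,-43.3],"dp":[0.1675,0.17,0],"claw":-1},
  {"delta_rot":[0,0,-43.3],"dp":[0.1675,0.17,0],"claw":-1},
  {"delta_rot":[0,0,-43.3],"dp":[0.1675,0.17,0],"claw":-1},
])

```text
time: 4.8
tool_pos: [534.2, 307.1, 125.3]
tool_rot: [-0.069, 0.998, -0.0, -0.0]
ft_force: [-0.1, -0.3, 0.0]
finger_gap: 9.6
grasp_force: 30.0
```

```bash
python3 -c "
from h import *
go((537,307,43.5),188)
print(sense()['ft_force'])"
```

```text
t 4.8 pos [534.2 307.1 125.3] yaw -172.1 gap 9.6 | dp [-0.0028 -0.0004  0.0818] rot [-0.04 -0.06 -0.11] rows 2.0
[-0.1363119  -0.26000507  0.01948697]
```

apply_moves([
  {"delta_rot":[0,0,0],"dp":[-0.003,0,0.035],"claw":-1},
  {"delta_rot":[0,0,0],"dp":[-0.003,0,0.06],"claw":-1},
  {"delta_rot":[0,0,0],"dp":[-0.003,0,0.074],"claw":-1},
  {"delta_rot":[0,0,0],"dp":[-0.003,0,0.077],"claw":-1},
  {"delta_rot":[0,0,0],"dp":[-0.003,0,0.079],"claw":-1},
  {"delta_rot":[0,0,0],"dp":[-0.003,0,0.079],"claw":-1},
])

```text
time: 5.3
tool_pos: [538.2, 307.6, 47.3]
tool_rot: [-0.069, 0.998, 0.0, 0.0]
ft_force: [0.3, -0.4, -0.5]
finger_gap: 10.1
grasp_force: 30.0
```

apply_moves([
  {"delta_rot":[0,0,0],"dp":[0,0,0.001],"claw":-1},
  {"delta_rot":[0,0,0],"dp":[0,0,0.002],"claw":-1},
  {"delta_rot":[0,0,0],"dp":[0,0,0.002],"claw":-1},
])

```text
time: 5.55
tool_pos: [538.1, 308.3, 45.7]
tool_rot: [-0.069, 0.998, 0.0, 0.001]
ft_force: [0.2, 0.2, -0.6]
finger_gap: 9.9
grasp_force: 30.0
```

apply_moves([
  {"delta_rot":[0,0,0],"dp":[0,0,0.001],"claw":-1},
  {"delta_rot":[0,0,0],"dp":[0,0,0.002],"claw":-1},
  {"delta_rot":[0,0,0],"dp":[0,0,0.002],"claw":-1},
])

```text
time: 5.8
tool_pos: [538.8, 308.4, 44.5]
tool_rot: [-0.07, 0.998, 0.0, 0.001]
ft_force: [-0.4, -2.2, 9.9]
finger_gap: 10.1
grasp_force: 30.0
```

apply_moves([
  {"delta_rot":[0,0,0],"dp":[0,0,0],"claw":-0.2},
  {"delta_rot":[0,0,0],"dp":[0,0,0],"claw":-0.2},
  {"delta_rot":[0,0,0],"dp":[0,0,0],"claw":-0.2},
  {"delta_rot":[0,0,0],"dp":[0,0,0],"claw":-0.2},
  {"delta_rot":[0,0,0],"dp":[0,0,0],"claw":-0.2},
  {"delta_rot":[0,0,0],"dp":[0,0,-0.04],"claw":-0.2},
  {"delta_rot":[0,0,0],"dp":[0,0,-0.08],"claw":-0.2},
  {"delta_rot":[0,0,0],"dp":[0,0,-0.1],"claw":0.2},
  {"delta_rot":[0,0,0],"dp":[0,0,-0.1],"claw":0.2},
])

```text
time: 6.55
tool_pos: [540.3, 309.6, 147.8]
tool_rot: [-0.069, 0.998, 0.002, 0.004]
ft_force: [0.9, 0.6, -0.1]
finger_gap: 45.1
grasp_force: 0.0
```

```bash
python3 - <<'E'
from h import *
go((591.5,-66.6,120),174)
im,d=viewer.read_camera('top');P=pts('top',d)
S=toSt('R',P[...,:2]);m=bluem(im)&(S[...,0]<0)&(S[...,0]>-125)&(abs(S[...,1])<100)&(P[...,2]<75)
Q=P[m];S=S[m];W=Q[:,2]>50;print(m.sum(),W.sum(),np.percentile(Q[:,2],95),S[W].mean(0),np.ptp(S,0),S.min(0))
print(sense()['finger_gap'])
E
```

```text
t 6.55 pos [540.3 309.6 147.8] yaw -172.0 gap 45.1 | dp [ 0.0016 -0.3797  0.0267] rot [ 0.22  0.42 13.96] rows 9.1Traceback (most recent call last):
  File "<stdin>", line 5, in <module>
    return _quantile_unchecked(
        a, q, axis, out, overwrite_input, method, keepdims, weights)
    return _ureduce(a,
                    func=_quantile_ureduce_func,
    ...<5 lines>...
                    overwrite_input=overwrite_input,
                    method=method)
    r = func(a, **kwargs)
    result = _quantile(arr,
                       quantiles=q,
    ...<2 lines>...
                       out=out,
                       weights=wgt)
    slices_having_nans = np.isnan(arr[-1, ...])
                                  ~~~^^^^^^^^^
IndexError: index -1 is out of bounds for axis 0 with size 0
```

apply_moves([
  {"delta_rot":[0,0,14],"dp":[0.0016,-0.38,0.026],"claw":0.2},
  {"delta_rot":[0,0,14],"dp":[0.0016,-0.38,0.026],"claw":0.2},
  {"delta_rot":[0,0,14],"dp":[0.0016,-0.38,0.026],"claw":0.2},
  {"delta_rot":[0,0,14],"dp":[0.0016,-0.38,0.026],"claw":0.2},
  {"delta_rot":[0,0,14],"dp":[0.0016,-0.38,0.026],"claw":0.2},
  {"delta_rot":[0,0,14],"dp":[0.0016,-0.38,0.026],"claw":0.2},
  {"delta_rot":[0,0,14],"dp":[0.0016,-0.38,0.026],"claw":0.2},
  {"delta_rot":[0,0,14],"dp":[0.0016,-0.38,0.026],"claw":0.2},
  {"delta_rot":[0,0,14],"dp":[0.0016,-0.38,0.026],"claw":0.2},
  {"delta_rot":[0,0,14],"dp":[0.0016,-0.38,0.026],"claw":0.2},
])

```text
time: 7.43
tool_pos: [588.2, -74.0, 114.8]
tool_rot: [0.055, 0.998, -0.0, -0.001]
ft_force: [-0.3, 0.6, -0.2]
finger_gap: 52.6
grasp_force: 0.0
```

```bash
python3 - <<'E'
from h import *
for n in ('top','scene'):
    im,d=viewer.read_camera(n);P=pts(n,d)
    S=toSt('R',P[...,:2]);m=bluem(im)&(S[...,0]<0)&(S[...,0]>-125)&(abs(S[...,1])<100)&(P[...,2]<75)
    Q=P[m];S=S[m];W=Q[:,2]>48;print(m.sum(),W.sum(),np.percentile(Q[:,2],95),S[W].mean(0),np.ptp(S,axis=0),S.min(0))
cv2.imwrite('pics/top1.png',im)
go((591.5,-66.6,35),174)
im,d=viewer.read_camera('wrist');cv2.imwrite('pics/w2.png',im)
E
```

```text
298 101 60.892376151589495 [-58.10442665   0.64585565] [70.97630224 50.85972246] [-92.51679903 -38.58249658]
203 84 59.74629361634113 [-57.24945691  -1.76055996] [98.59854254 59.76668987] [-124.6459046   -12.22872955]
t 7.53 pos [587.6 -70.3 115.1] yaw 173.7 gap 52.4 | dp [-0.0037  0.004   0.0801] rot [ 0.01 -0.16 -0.25] rows 1.9
```

View pics/w2.png

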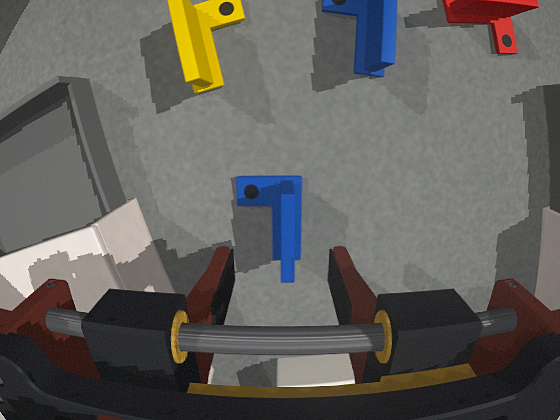

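The right-hand bracket is standing in its tray, with its top about 58 mm up at (−58, 0). In the wrist view, the next bracket is at (285,225) with its ear at the far end on the left (252,190), so it is left-hand. I'll grip it.

apply_moves([
  {"delta_rot":[0,0,0],"dp":[-0.003,0.002,0.04],"claw":0.2},
  {"delta_rot":[0,0,0],"dp":[-0.003,0.002,0.065],"claw":0.2},
  {"delta_rot":[0,0,0],"dp":[-0.003,0.002,0.08],"claw":0.2},
  {"delta_rot":[0,0,0],"dp":[-0.003,0.002,0.08],"claw":0},
  {"delta_rot":[0,0,0],"dp":[-0.003,0.002,0.08],"claw":-1},
  {"delta_rot":[0,0,0],"dp":[-0.003,0.002,0.08],"claw":-1},
  {"delta_rot":[0,0,0],"dp":[-0.003,0.002,0.08],"claw":-1},
  {"delta_rot":[0,0,0],"dp":[-0.003,0.002,0.08],"claw":-1},
  {"delta_rot":[0,0,0],"dp":[-0.003,0.002,0.08],"claw":-1},
  {"delta_rot":[0,0,0],"dp":[-0.003,0.002,0.08],"claw":-1},
])

```text
time: 8.42
tool_pos: [592.3, -66.9, 37.6]
tool_rot: [0.053, 0.999, -0.0, 0.001]
ft_force: [1.2, 2.0, 8.6]
finger_gap: 9.5
grasp_force: 30.2
```

apply_moves([
  {"delta_rot":[0,0,0],"dp":[0,0,0],"claw":-1},
  {"delta_rot":[0,0,0],"dp":[0,0,0],"claw":-1},
  {"delta_rot":[0,0,0],"dp":[0,0,0],"claw":-1},
])

```text
time: 8.67
tool_pos: [592.3, -66.9, 37.6]
tool_rot: [0.053, 0.999, 0.0, 0.001]
ft_force: [-1.1, 1.5, 6.3]
finger_gap: 9.9
grasp_force: 30.0
```

apply_moves([
  {"delta_rot":[0,0,0],"dp":[0,0,-0.03],"claw":-1},
  {"delta_rot":[0,0,0],"dp":[0,0,-0.07],"claw":-1},
  {"delta_rot":[0,0,0],"dp":[0,0,-0.095],"claw":-1},
  {"delta_rot":[0,0,0],"dp":[0,0,-0.095],"claw":-1},
])

```text
time: 9.0
tool_pos: [595.1, -67.4, 137.2]
tool_rot: [0.053, 0.999, -0.0, 0.004]
ft_force: [0.1, 0.2, -0.7]
finger_gap: 9.6
grasp_force: 30.0
```

```bash
python3 - <<'E'
from h import *
p=fromSt('L',-54,50);q=fromSt('L',-54,-40);print(p,q)
go((*p,130),189.1)
E
```

```text
[ 516.0303704  -263.98565202] [ 530.26459645 -352.85289463]
t 9.0 pos [595.1 -67.4 137.2] yaw 173.9 gap 9.6 | dp [ 0.058  -0.2038  0.0067] rot [ -0.08   0.49 -15.15] rows 5.1
```

apply_moves([
  {"delta_rot":[0,0,-15.2],"dp":[0.057,-0.204,0],"claw":-1},
  {"delta_rot":[0,0,-15.2],"dp":[0.057,-0.204,0],"claw":-1},
  {"delta_rot":[0,0,-15.2],"dp":[0.057,-0.204,0],"claw":-1},
  {"delta_rot":[0,0,-15.2],"dp":[0.057,-0.204,0],"claw":-1},
  {"delta_rot":[0,0,-15.2],"dp":[0.057,-0.204,0],"claw":-1},
  {"delta_rot":[0,0,-15.2],"dp":[0.057,-0.204,0],"claw":-1},
  {"delta_rot":[0,0,-15.2],"dp":[0.057,-0.204,0],"claw":-1},
  {"delta_rot":[0,0,-15.2],"dp":[0.057,-0.204,0],"claw":-1},
  {"delta_rot":[0,0,-15.2],"dp":[0.057,-0.204,0],"claw":-1},
  {"delta_rot":[0,0,-15.2],"dp":[0.057,-0.204,0],"claw":-1},
])

```text
time: 9.83
tool_pos: [514.2, -262.2, 131.6]
tool_rot: [-0.081, 0.997, 0.0, -0.0]
ft_force: [0.2, 0.4, -1.1]
finger_gap: 9.7
grasp_force: 30.0
```

```bash
python3 - <<'E'
from h import *
p=fromSt('L',-54,50)
go((*p,45.6),189.1)
E
```

```text
t 9.83 pos [ 514.2 -262.2  131.6] yaw -170.7 gap 9.7 | dp [-0.0015 -0.0021  0.086 ] rot [ 0.03 -0.02  0.17] rows 2.1
```

apply_moves([
  {"delta_rot":[0,0,0],"dp":[-0.001,-0.001,0.035],"claw":-1},
  {"delta_rot":[0,0,0],"dp":[-0.001,-0.001,0.065],"claw":-1},
  {"delta_rot":[0,0,0],"dp":[-0.001,-0.001,0.08],"claw":-1},
  {"delta_rot":[0,0,0],"dp":[-0.001,-0.001,0.083],"claw":-1},
  {"delta_rot":[0,0,0],"dp":[-0.001,-0.001,0.084],"claw":-1},
  {"delta_rot":[0,0,0],"dp":[-0.001,-0.001,0.084],"claw":-1},
])

```text
time: 10.33
tool_pos: [515.7, -264.0, 48.4]
tool_rot: [-0.081, 0.997, -0.0, 0.0]
ft_force: [-0.1, -0.6, 0.1]
finger_gap: 9.7
grasp_force: 30.0
```

apply_moves([
  {"delta_rot":[0,0,0],"dp":[0,0,0.001],"claw":-1},
  {"delta_rot":[0,0,0],"dp":[0,0,0.001],"claw":-1},
])

```text
time: 10.5
tool_pos: [515.8, -264.7, 48.0]
tool_rot: [-0.08, 0.997, -0.001, 0.001]
ft_force: [-0.7, 0.6, -0.4]
finger_gap: 9.7
grasp_force: 30.0
```

apply_moves([
  {"delta_rot":[0,0,0],"dp":[0,0,0.001],"claw":-1},
  {"delta_rot":[0,0,0],"dp":[0,0,0.002],"claw":-1},
  {"delta_rot":[0,0,0],"dp":[0,0,0.002],"claw":-1},
])

```text
time: 10.75
tool_pos: [515.4, -264.8, 45.6]
tool_rot: [-0.08, 0.997, -0.0, 0.001]
ft_force: [-0.3, 1.6, 4.3]
finger_gap: 9.8
grasp_force: 30.0
```

Contact at the expected height, so I'll release, lift and go to the second left bracket.

apply_moves([
  {"delta_rot":[0,0,0],"dp":[0,0,0],"claw":-0.2},
  {"delta_rot":[0,0,0],"dp":[0,0,0],"claw":-0.2},
  {"delta_rot":[0,0,0],"dp":[0,0,0],"claw":-0.2},
  {"delta_rot":[0,0,0],"dp":[0,0,0],"claw":-0.2},
  {"delta_rot":[0,0,0],"dp":[0,0,0],"claw":-0.2},
  {"delta_rot":[0,0,0],"dp":[0,0,-0.04],"claw":-0.2},
  {"delta_rot":[0,0,0],"dp":[0,0,-0.08],"claw":-0.2},
  {"delta_rot":[0,0,0],"dp":[0,0,-0.09],"claw":0.2},
  {"delta_rot":[0,0,0],"dp":[0,0,-0.09],"claw":0.2},
])

```text
time: 11.5
tool_pos: [516.9, -265.7, 138.1]
tool_rot: [-0.08, 0.997, -0.002, 0.003]
ft_force: [0.5, -0.3, -0.8]
finger_gap: 45.4
grasp_force: 0.0
```

```bash
python3 - <<'E'
from h import *
go((446,15.7,120),169.4)
E
```

```text
t 11.5 pos [ 516.9 -265.7  138.1] yaw -170.8 gap 45.4 | dp [0.0253 0.2891 0.0168] rot [-0.17  0.33 19.76] rows 7.0
```

apply_moves([
  {"delta_rot":[0,0,19.8],"dp":[0.025,0.289,0.014],"claw":0.2},
  {"delta_rot":[0,0,19.8],"dp":[0.025,0.289,0.014],"claw":0.2},
  {"delta_rot":[0,0,19.8],"dp":[0.025,0.289,0.014],"claw":0.2},
  {"delta_rot":[0,0,19.8],"dp":[0.025,0.289,0.014],"claw":0.2},
  {"delta_rot":[0,0,19.8],"dp":[0.025,0.289,0.014],"claw":0.2},
  {"delta_rot":[0,0,19.8],"dp":[0.025,0.289,0.014],"claw":0.2},
  {"delta_rot":[0,0,19.8],"dp":[0.025,0.289,0.014],"claw":0.2},
  {"delta_rot":[0,0,19.8],"dp":[0.025,0.289,0.014],"claw":0.2},
  {"delta_rot":[0,0,19.8],"dp":[0.025,0.289,0.014],"claw":0.2},
  {"delta_rot":[0,0,19.8],"dp":[0.025,0.289,0.014],"claw":0.2},
])

```text
time: 12.33
tool_pos: [443.9, 16.7, 120.1]
tool_rot: [0.092, 0.996, -0.0, -0.001]
ft_force: [0.7, -0.2, -0.9]
finger_gap: 52.8
grasp_force: 0.0
```

```bash
cat >> h.py <<'E'
def check(k,n='top'):
    im,d=viewer.read_camera(n);P=pts(n,d);S=toSt(k,P[...,:2])
    m=bluem(im)&(S[...,0]<-3)&(S[...,0]>-125)&(abs(S[...,1])<100)&(P[...,2]<75)&(P[...,2]>5)
    c,l,st,_=cv2.connectedComponentsWithStats(m.astype(np.uint8))
    for i in range(1,c):
        if st[i,4]<40: continue
        e=l==i;Q=P[e][:,2];s=S[e];W=Q>np.percentile(Q,95)-8
        print(k,n,"px",e.sum(),"ztop",np.percentile(Q,95).round(1),"web",s[W].mean(0).round(1),"ext",s.min(0).round(),s.max(0).round())
E
python3 - <<'E'
from h import *
check('L')
go((446,15.7,35),169.4)
im,d=viewer.read_camera('wrist');cv2.imwrite('pics/w3.png',im)
E
```

```text
L top px 361 ztop 60.9 web [-55.8  50.7] ext [-91.   7.] [-19.  63.]
t 12.38 pos [444.3  16.1 120.3] yaw 169.3 gap 52.6 | dp [-0.0018 -0.      0.0853] rot [-0.02 -0.03 -0.06] rows 2.0
```

View pics/w3.png

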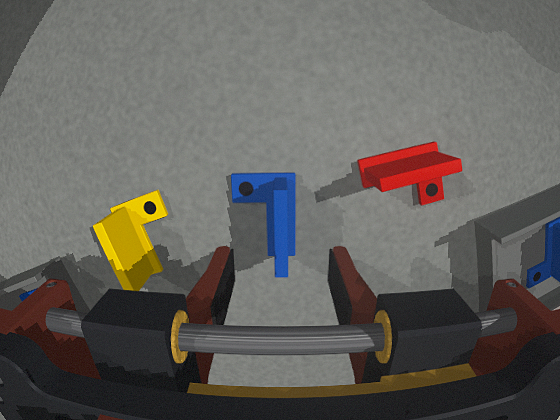

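The second left-hand bracket is at (282,220), centred between the jaws, with its ear at (248,188) on the left. Red and yellow are clear of the fingers. The first left bracket is standing in its tray.

apply_moves([
  {"delta_rot":[0,0,0],"dp":[0,0,0.04],"claw":0.2},
  {"delta_rot":[0,0,0],"dp":[0,0,0.065],"claw":0.2},
  {"delta_rot":[0,0,0],"dp":[0,0,0.083],"claw":0.2},
  {"delta_rot":[0,0,0],"dp":[0,0,0.083],"claw":0},
  {"delta_rot":[0,0,0],"dp":[0,0,0.083],"claw":-1},
  {"delta_rot":[0,0,0],"dp":[0,0,0.083],"claw":-1},
  {"delta_rot":[0,0,0],"dp":[0,0,0.083],"claw":-1},
  {"delta_rot":[0,0,0],"dp":[0,0,0.083],"claw":-1},
  {"delta_rot":[0,0,0],"dp":[0,0,0.083],"claw":-1},
  {"delta_rot":[0,0,0],"dp":[0,0,0.083],"claw":-1},
])

```text
time: 13.27
tool_pos: [444.7, 16.8, 38.5]
tool_rot: [0.093, 0.996, 0.0, 0.001]
ft_force: [1.2, 2.7, 6.8]
finger_gap: 9.5
grasp_force: 30.2
```

apply_moves([
  {"delta_rot":[0,0,0],"dp":[0,0,0],"claw":-1},
  {"delta_rot":[0,0,0],"dp":[0,0,0],"claw":-1},
  {"delta_rot":[0,0,0],"dp":[0,0,0],"claw":-1},
])

```text
time: 13.52
tool_pos: [444.7, 16.8, 38.5]
tool_rot: [0.093, 0.996, 0.0, 0.001]
ft_force: [-0.9, -0.9, 7.5]
finger_gap: 9.8
grasp_force: 30.0
```

apply_moves([
  {"delta_rot":[0,0,0],"dp":[0,0,-0.03],"claw":-1},
  {"delta_rot":[0,0,0],"dp":[0,0,-0.07],"claw":-1},
  {"delta_rot":[0,0,0],"dp":[0,0,-0.11],"claw":-1},
  {"delta_rot":[0,0,0],"dp":[0,0,-0.11],"claw":-1},
])

```text
time: 13.85
tool_pos: [447.9, 17.0, 153.9]
tool_rot: [0.093, 0.996, 0.001, 0.005]
ft_force: [2.3, 1.0, -0.9]
finger_gap: 9.5
grasp_force: 30.0
```

```bash
python3 - <<'E'
from h import *
go((*fromSt('L',-54,-40),146),189.1)
E
```

```text
t 13.85 pos [447.9  17.  153.9] yaw 169.4 gap 9.5 | dp [-0.149  -0.3483  0.0087] rot [  0.02   0.61 -19.72] rows 9.1
```

apply_moves([
  {"delta_rot":[0,0,-19.7],"dp":[-0.1495,-0.348,0],"claw":-1},
  {"delta_rot":[0,0,-19.7],"dp":[-0.1495,-0.348,0],"claw":-1},
  {"delta_rot":[0,0,-19.7],"dp":[-0.1495,-0.348,0],"claw":-1},
  {"delta_rot":[0,0,-19.7],"dp":[-0.1495,-0.348,0],"claw":-1},
  {"delta_rot":[0,0,-19.7],"dp":[-0.1495,-0.348,0],"claw":-1},
  {"delta_rot":[0,0,-19.7],"dp":[-0.1495,-0.348,0],"claw":-1},
  {"delta_rot":[0,0,-19.7],"dp":[-0.1495,-0.348,0],"claw":-1},
  {"delta_rot":[0,0,-19.7],"dp":[-0.1495,-0.348,0],"claw":-1},
  {"delta_rot":[0,0,-19.7],"dp":[-0.1495,-0.348,0],"claw":-1},
  {"delta_rot":[0,0,-19.7],"dp":[-0.1495,-0.348,0],"claw":-1},
])

```text
time: 14.68
tool_pos: [527.6, -357.4, 147.7]
tool_rot: [-0.078, 0.997, -0.001, 0.001]
ft_force: [0.7, 0.4, -0.3]
finger_gap: 10.3
grasp_force: 30.0
```

apply_moves([
  {"delta_rot":[0,0,0],"dp":[0,0,0],"claw":-1},
  {"delta_rot":[0,0,0],"dp":[0,0,0],"claw":-1},
])

```text
time: 14.85
tool_pos: [526.3, -353.4, 147.0]
tool_rot: [-0.078, 0.997, 0.0, -0.0]
ft_force: [0.3, 0.7, -1.6]
finger_gap: 10.0
grasp_force: 30.0
```

```bash
python3 - <<'E'
from h import *
go((*fromSt('L',-54,-40),46.5),189.1)
E
```

```text
t 14.85 pos [ 526.3 -353.4  147. ] yaw -171.0 gap 10.0 | dp [-0.004  -0.0002  0.1005] rot [ 0.05 -0.04 -0.14] rows 2.4
```

apply_moves([
  {"delta_rot":[0,0,0],"dp":[-0.003,0,0.035],"claw":-1},
  {"delta_rot":[0,0,0],"dp":[-0.003,0,0.07],"claw":-1},
  {"delta_rot":[0,0,0],"dp":[-0.003,0,0.09],"claw":-1},
  {"delta_rot":[0,0,0],"dp":[-0.003,0,0.097],"claw":-1},
  {"delta_rot":[0,0,0],"dp":[-0.003,0,0.098],"claw":-1},
  {"delta_rot":[0,0,0],"dp":[-0.003,0,0.099],"claw":-1},
])

```text
time: 15.35
tool_pos: [530.2, -351.6, 49.4]
tool_rot: [-0.08, 0.997, -0.0, 0.0]
ft_force: [-0.6, 0.1, 0.7]
finger_gap: 9.6
grasp_force: 30.0
```

apply_moves([
  {"delta_rot":[0,0,0],"dp":[0,0,0.001],"claw":-1},
  {"delta_rot":[0,0,0],"dp":[0,0,0.001],"claw":-1},
])

```text
time: 15.52
tool_pos: [530.7, -352.7, 49.3]
tool_rot: [-0.079, 0.997, -0.001, 0.001]
ft_force: [-0.1, 0.2, -0.2]
finger_gap: 9.7
grasp_force: 30.0
```

apply_moves([
  {"delta_rot":[0,0,0],"dp":[0,0,0.001],"claw":-1},
  {"delta_rot":[0,0,0],"dp":[0,0,0.002],"claw":-1},
  {"delta_rot":[0,0,0],"dp":[0,0,0.002],"claw":-1},
])

```text
time: 15.77
tool_pos: [530.3, -352.7, 46.6]
tool_rot: [-0.079, 0.997, -0.0, 0.001]
ft_force: [-0.7, -0.4, 2.8]
finger_gap: 9.7
grasp_force: 30.0
```

apply_moves([
  {"delta_rot":[0,0,0],"dp":[0,0,0.0005],"claw":-1},
  {"delta_rot":[0,0,0],"dp":[0,0,0.0005],"claw":-0.2},
  {"delta_rot":[0,0,0],"dp":[0,0,0.0005],"claw":-0.2},
  {"delta_rot":[0,0,0],"dp":[0,0,0.0005],"claw":-0.2},
  {"delta_rot":[0,0,0],"dp":[0,0,0.0005],"claw":-0.2},
  {"delta_rot":[0,0,0],"dp":[0,0,0.0005],"claw":-0.2},
  {"delta_rot":[0,0,0],"dp":[0,0,-0.04],"claw":-0.2},
  {"delta_rot":[0,0,0],"dp":[0,0,-0.08],"claw":-0.2},
  {"delta_rot":[0,0,0],"dp":[0,0,-0.09],"claw":-1},
  {"delta_rot":[0,0,0],"dp":[0,0,-0.09],"claw":-1},
])

```text
time: 16.6
tool_pos: [531.8, -353.8, 139.5]
tool_rot: [-0.079, 0.997, -0.002, 0.003]
ft_force: [-0.1, 0.0, -0.2]
finger_gap: 25.2
grasp_force: 0.0
```

```bash
python3 - <<'E'
from h import *
go((*fromSt('L',-170,0),138),189.1)
E
```

```text
t 16.6 pos [ 531.8 -353.8  139.5] yaw -170.9 gap 25.2 | dp [0.1175 0.0411 0.0007] rot [-0.27  0.28 -0.04] rows 3.0
```

apply_moves([
  {"delta_rot":[0,0,0],"dp":[0.04,0.014,0],"claw":-1},
  {"delta_rot":[0,0,0],"dp":[0.08,0.028,0],"claw":-1},
  {"delta_rot":[0,0,0],"dp":[0.1175,0.041,0],"claw":-1},
  {"delta_rot":[0,0,0],"dp":[0.1175,0.041,0],"claw":-1},
  {"delta_rot":[0,0,0],"dp":[0.1175,0.041,0.035],"claw":-1},
  {"delta_rot":[0,0,0],"dp":[0.1175,0.041,0.07],"claw":-1},
  {"delta_rot":[0,0,0],"dp":[0.1175,0.041,0.1],"claw":-1},
  {"delta_rot":[0,0,0],"dp":[0.1175,0.041,0.1],"claw":-1},
  {"delta_rot":[0,0,0],"dp":[0.1175,0.041,0.1],"claw":-1},
])

```text
time: 17.35
tool_pos: [405.8, -329.0, 33.8]
tool_rot: [-0.079, 0.997, 0.002, -0.002]
ft_force: [0.6, 0.6, 0.6]
finger_gap: 0.7
grasp_force: 0.0
```

```bash
python3 - <<'E'
from h import *
check('L');check('R')
go((*fromSt('L',-150,0),38),189.1)
go((*fromSt('L',-10,0),38),189.1)
print(toSt('L',sense()['tool_pos'][:2]))
E
```

```text
L top px 390 ztop 61.3 web [-52.8 -38.3] ext [-87. -82.] [-15. -26.]
L top px 368 ztop 60.9 web [-55.4  50.6] ext [-91.   6.] [-19.  63.]
R top px 299 ztop 61.1 web [-57.7   0.8] ext [-92. -39.] [-20.  12.]
t 17.45 pos [ 407.7 -330.6   36.4] yaw -170.9 gap 0.2 | dp [-0.0215 -0.0013 -0.0016] rot [-0.02  0.01 -0.04] rows 0.5
t 17.45 pos [ 407.7 -330.6   36.4] yaw -170.9 gap 0.2 | dp [-0.1615 -0.0012 -0.0015] rot [-0.02  0.01 -0.04] rows 3.9
[-171.47284386    1.34612341]
```

apply_moves([
  {"delta_rot":[0,0,0],"dp":[-0.008,-0.001,-0.001],"claw":-1},
  {"delta_rot":[0,0,0],"dp":[-0.018,-0.001,-0.001],"claw":-1},
  {"delta_rot":[0,0,0],"dp":[-0.028,-0.001,-0.001],"claw":-1},
  {"delta_rot":[0,0,0],"dp":[-0.036,-0.001,-0.001],"claw":-1},
  {"delta_rot":[0,0,0],"dp":[-0.041,-0.001,-0.001],"claw":-1},
  {"delta_rot":[0,0,0],"dp":[-0.045,-0.001,-0.001],"claw":-1},
  {"delta_rot":[0,0,0],"dp":[-0.049,-0.001,-0.001],"claw":-1},
  {"delta_rot":[0,0,0],"dp":[-0.053,-0.001,-0.001],"claw":-1},
  {"delta_rot":[0,0,0],"dp":[-0.057,-0.001,-0.001],"claw":-1},
  {"delta_rot":[0,0,0],"dp":[-0.062,-0.001,-0.001],"claw":-1},
])

```text
time: 18.28
tool_pos: [468.5, -321.4, 36.7]
tool_rot: [-0.079, 0.997, 0.0, -0.0]
ft_force: [-3.1, -1.0, 2.1]
finger_gap: 0.4
grasp_force: 0.9
```

apply_moves([
  {"delta_rot":[0,0,0],"dp":[-0.006,0,0],"claw":-1},
  {"delta_rot":[0,0,0],"dp":[-0.012,0,0],"claw":-1},
  {"delta_rot":[0,0,0],"dp":[-0.018,0,0],"claw":-1},
  {"delta_rot":[0,0,0],"dp":[-0.024,0,0],"claw":-1},
  {"delta_rot":[0,0,0],"dp":[-0.03,0,0],"claw":-1},
  {"delta_rot":[0,0,0],"dp":[-0.036,0,0],"claw":-1},
  {"delta_rot":[0,0,0],"dp":[-0.042,0,0],"claw":-1},
  {"delta_rot":[0,0,0],"dp":[-0.048,0,0],"claw":-1},
  {"delta_rot":[0,0,0],"dp":[-0.054,0,0],"claw":-1},
  {"delta_rot":[0,0,0],"dp":[-0.06,0,0],"claw":-1},
])

```text
time: 19.12
tool_pos: [528.5, -312.0, 36.7]
tool_rot: [-0.079, 0.997, 0.0, -0.0]
ft_force: [-2.2, 1.0, -1.6]
finger_gap: 0.4
grasp_force: 1.0
```

```bash
python3 - <<'E'
from h import *
go((*fromSt('L',-10,0),38),189.1)
print(toSt('L',sense()['tool_pos'][:2]),sense()['ft_force'])
E
```

```text
t 19.12 pos [ 528.5 -312.    36.7] yaw -170.9 gap 0.4 | dp [-0.0393 -0.0006 -0.0013] rot [ 0.01 -0.01 -0.03] rows 0.9
[-49.28048727   0.64442024] [-2.21391439  1.01941314 -1.56995352]
```

apply_moves([
  {"delta_rot":[0,0,0],"dp":[-0.005,0,0],"claw":-1},
  {"delta_rot":[0,0,0],"dp":[-0.01,0,0],"claw":-1},
  {"delta_rot":[0,0,0],"dp":[-0.015,0,0],"claw":-1},
  {"delta_rot":[0,0,0],"dp":[-0.02,0,0],"claw":-1},
  {"delta_rot":[0,0,0],"dp":[-0.024,0,0],"claw":-1},
  {"delta_rot":[0,0,0],"dp":[-0.028,0,0],"claw":-1},
  {"delta_rot":[0,0,0],"dp":[-0.031,0,0],"claw":-1},
  {"delta_rot":[0,0,0],"dp":[-0.033,0,0],"claw":-1},
  {"delta_rot":[0,0,0],"dp":[-0.035,0,0],"claw":-1},
])

```text
time: 19.87
tool_pos: [562.8, -306.7, 36.9]
tool_rot: [-0.079, 0.997, -0.0, 0.0]
ft_force: [-1.9, 0.1, -1.0]
finger_gap: 0.7
grasp_force: 0.8
```

apply_moves([
  {"delta_rot":[0,0,0],"dp":[-0.001,0,0],"claw":-1},
  {"delta_rot":[0,0,0],"dp":[-0.002,0,0],"claw":-1},
  {"delta_rot":[0,0,0],"dp":[-0.003,0,0],"claw":-1},
  {"delta_rot":[0,0,0],"dp":[-0.003,0,0],"claw":-1},
])

```text
time: 20.2
tool_pos: [565.2, -306.3, 36.9]
tool_rot: [-0.079, 0.997, 0.0, -0.0]
ft_force: [-4.0, -1.6, 0.4]
finger_gap: 0.4
grasp_force: 1.9
```

```bash
python3 - <<'E'
from h import *
print(toSt('L',sense()['tool_pos'][:2]),sense()['ft_force'])
E
```

```text
[-12.17802608   0.42237337] [-3.98848705 -1.59251109  0.41099744]
```

apply_moves([
  {"delta_rot":[0,0,0],"dp":[-0.001,0,0],"claw":-1},
  {"delta_rot":[0,0,0],"dp":[-0.002,0,0],"claw":-1},
  {"delta_rot":[0,0,0],"dp":[-0.002,0,0],"claw":-1},
])

```text
time: 20.45
tool_pos: [565.1, -306.3, 36.9]
tool_rot: [-0.079, 0.997, 0.0, -0.002]
ft_force: [-12.5, -3.5, 6.7]
finger_gap: 0.5
grasp_force: 6.5
```

apply_moves([
  {"delta_rot":[0,0,0],"dp":[0.01,0,0],"claw":-1},
  {"delta_rot":[0,0,0],"dp":[0.04,0,0],"claw":-1},
  {"delta_rot":[0,0,0],"dp":[0.08,0,-0.02],"claw":-1},
  {"delta_rot":[0,0,0],"dp":[0.09,0,-0.06],"claw":-1},
  {"delta_rot":[0,0,0],"dp":[0.09,0,-0.09],"claw":-1},
  {"delta_rot":[0,0,0],"dp":[0.09,0,-0.09],"claw":-1},
])

```text
time: 20.95
tool_pos: [480.9, -322.6, 132.8]
tool_rot: [-0.078, 0.997, -0.003, 0.004]
ft_force: [0.6, -1.9, 0.6]
finger_gap: -0.0
grasp_force: 0.0
```

```bash
python3 - <<'E'
from h import *
go((*fromSt('R',-175,0),125),188)
E
```

```text
t 20.95 pos [ 480.9 -322.6  132.8] yaw -171.0 gap -0.0 | dp [-0.0387  0.6149  0.0038] rot [-0.4   0.45  0.98] rows 14.8
```

apply_moves([
  {"delta_rot":[0,0,1],"dp":[-0.039,0.615,0],"claw":-1},
  {"delta_rot":[0,0,1],"dp":[-0.039,0.615,0],"claw":-1},
  {"delta_rot":[0,0,1],"dp":[-0.039,0.615,0],"claw":-1},
  {"delta_rot":[0,0,1],"dp":[-0.039,0.615,0],"claw":-1},
  {"delta_rot":[0,0,1],"dp":[-0.039,0.615,0],"claw":-1},
  {"delta_rot":[0,0,1],"dp":[-0.039,0.615,0],"claw":-1},
  {"delta_rot":[0,0,1],"dp":[-0.039,0.615,0],"claw":-1},
  {"delta_rot":[0,0,1],"dp":[-0.039,0.615,0],"claw":-1},
  {"delta_rot":[0,0,1],"dp":[-0.039,0.615,0],"claw":-1},
  {"delta_rot":[0,0,1],"dp":[-0.039,0.615,0],"claw":-1},
])

```text
time: 21.78
tool_pos: [439.2, 96.9, 126.9]
tool_rot: [-0.07, 0.998, 0.0, 0.001]
ft_force: [0.2, -0.8, -0.3]
finger_gap: 0.4
grasp_force: 0.0
```

```bash
python3 - <<'E'
from h import *
go((*fromSt('R',-175,0),125),188)
E
```

```text
t 21.78 pos [439.2  96.9 126.9] yaw -172.0 gap 0.4 | dp [-0.0113  0.1941  0.002 ] rot [0.02 0.11 0.05] rows 4.7
```

apply_moves([
  {"delta_rot":[0,0,0],"dp":[-0.011,0.194,0],"claw":-1},
  {"delta_rot":[0,0,0],"dp":[-0.011,0.194,0],"claw":-1},
  {"delta_rot":[0,0,0],"dp":[-0.011,0.194,0],"claw":-1},
  {"delta_rot":[0,0,0],"dp":[-0.011,0.194,0],"claw":-1},
  {"delta_rot":[0,0,0],"dp":[-0.011,0.194,0],"claw":-1},
  {"delta_rot":[0,0,0],"dp":[-0.011,0.194,0],"claw":-1},
  {"delta_rot":[0,0,0],"dp":[-0.011,0.194,0.035],"claw":-1},
  {"delta_rot":[0,0,0],"dp":[-0.011,0.194,0.07],"claw":-1},
  {"delta_rot":[0,0,0],"dp":[-0.011,0.194,0.088],"claw":-1},
  {"delta_rot":[0,0,0],"dp":[-0.011,0.194,0.088],"claw":-1},
])

```text
time: 22.62
tool_pos: [420.8, 286.8, 35.4]
tool_rot: [-0.07, 0.998, -0.001, -0.003]
ft_force: [-1.1, -0.2, -0.6]
finger_gap: 0.5
grasp_force: 0.0
```

```bash
python3 - <<'E'
from h import *
go((*fromSt('R',-135,0),38),188)
print(toSt('R',sense()['tool_pos'][:2]))
E
```

```text
t 22.62 pos [420.8 286.8  35.4] yaw -171.9 gap 0.5 | dp [-0.0429  0.0035 -0.0028] rot [-0.13 -0.3   0.06] rows 1.0
[-177.92060804   -3.53739699]
```

apply_moves([
  {"delta_rot":[0,0,0],"dp":[-0.01,0.002,-0.001],"claw":-1},
  {"delta_rot":[0,0,0],"dp":[-0.02,0.002,-0.001],"claw":-1},
  {"delta_rot":[0,0,0],"dp":[-0.028,0.002,-0.001],"claw":-1},
  {"delta_rot":[0,0,0],"dp":[-0.033,0.002,-0.001],"claw":-1},
  {"delta_rot":[0,0,0],"dp":[-0.037,0.002,-0.001],"claw":-1},
  {"delta_rot":[0,0,0],"dp":[-0.041,0.002,-0.001],"claw":-1},
  {"delta_rot":[0,0,0],"dp":[-0.045,0.002,-0.001],"claw":-1},
  {"delta_rot":[0,0,0],"dp":[-0.05,0.002,-0.001],"claw":-1},
  {"delta_rot":[0,0,0],"dp":[-0.056,0.002,-0.001],"claw":-1},
  {"delta_rot":[0,0,0],"dp":[-0.062,0.002,-0.001],"claw":-1},
])

```text
time: 23.45
tool_pos: [484.2, 299.0, 39.8]
tool_rot: [-0.07, 0.998, -0.0, -0.0]
ft_force: [-1.8, -0.2, 0.7]
finger_gap: 0.3
grasp_force: 1.0
```

apply_moves([
  {"delta_rot":[0,0,0],"dp":[-0.006,0,0],"claw":-1},
  {"delta_rot":[0,0,0],"dp":[-0.012,0,0],"claw":-1},
  {"delta_rot":[0,0,0],"dp":[-0.018,0,0],"claw":-1},
  {"delta_rot":[0,0,0],"dp":[-0.024,0,0],"claw":-1},
  {"delta_rot":[0,0,0],"dp":[-0.03,0,0],"claw":-1},
  {"delta_rot":[0,0,0],"dp":[-0.036,0,0],"claw":-1},
  {"delta_rot":[0,0,0],"dp":[-0.042,0,0],"claw":-1},
  {"delta_rot":[0,0,0],"dp":[-0.048,0,0],"claw":-1},
  {"delta_rot":[0,0,0],"dp":[-0.054,0,0],"claw":-1},
  {"delta_rot":[0,0,0],"dp":[-0.06,0,0],"claw":-1},
])

```text
time: 24.28
tool_pos: [543.9, 307.5, 39.7]
tool_rot: [-0.07, 0.998, -0.0, -0.0]
ft_force: [-2.0, -0.7, 0.6]
finger_gap: 0.5
grasp_force: 1.0
```

```bash
python3 - <<'E'
from h import *
go((*fromSt('R',-12,0),38),188)
print(toSt('R',sense()['tool_pos'][:2]),sense()['ft_force'])
E
```

```text
t 24.28 pos [543.9 307.5  39.7] yaw -171.9 gap 0.5 | dp [-0.0411  0.0002  0.0017] rot [-0.   -0.01  0.06] rows 1.0
[-53.12785088  -0.19641348] [-1.99010052 -0.67872552  0.61141586]
```

apply_moves([
  {"delta_rot":[0,0,0],"dp":[-0.005,0,0],"claw":-1},
  {"delta_rot":[0,0,0],"dp":[-0.01,0,0],"claw":-1},
  {"delta_rot":[0,0,0],"dp":[-0.015,0,0],"claw":-1},
  {"delta_rot":[0,0,0],"dp":[-0.02,0,0],"claw":-1},
  {"delta_rot":[0,0,0],"dp":[-0.025,0,0],"claw":-1},
  {"delta_rot":[0,0,0],"dp":[-0.03,0,0],"claw":-1},
  {"delta_rot":[0,0,0],"dp":[-0.034,0,0],"claw":-1},
  {"delta_rot":[0,0,0],"dp":[-0.037,0,0],"claw":-1},
  {"delta_rot":[0,0,0],"dp":[-0.039,0,0],"claw":-1},
])

```text
time: 25.03
tool_pos: [582.4, 313.0, 39.8]
tool_rot: [-0.07, 0.998, 0.0, 0.0]
ft_force: [-1.3, -0.2, 0.3]
finger_gap: 0.5
grasp_force: 0.8
```

apply_moves([
  {"delta_rot":[0,0,0],"dp":[-0.001,0,0],"claw":-1},
  {"delta_rot":[0,0,0],"dp":[-0.002,0,0],"claw":-1},
  {"delta_rot":[0,0,0],"dp":[-0.003,0,0],"claw":-1},
  {"delta_rot":[0,0,0],"dp":[-0.003,0,0],"claw":-1},
])

```text
time: 25.37
tool_pos: [585.0, 313.4, 39.8]
tool_rot: [-0.07, 0.998, 0.0, 0.0]
ft_force: [-0.9, -0.3, -0.0]
finger_gap: 0.3
grasp_force: 0.5
```

apply_moves([
  {"delta_rot":[0,0,0],"dp":[-0.001,0,0],"claw":-1},
  {"delta_rot":[0,0,0],"dp":[-0.002,0,0],"claw":-1},
  {"delta_rot":[0,0,0],"dp":[-0.002,0,0],"claw":-1},
])

```text
time: 25.62
tool_pos: [584.9, 313.4, 39.9]
tool_rot: [-0.07, 0.998, -0.0, -0.002]
ft_force: [-10.2, -1.3, 5.8]
finger_gap: 0.1
grasp_force: 4.7
```

apply_moves([
  {"delta_rot":[0,0,0],"dp":[-0.001,0,0],"claw":-1},
  {"delta_rot":[0,0,0],"dp":[-0.001,0,0],"claw":-1},
])

```text
time: 25.78
tool_pos: [584.9, 313.3, 39.8]
tool_rot: [-0.07, 0.998, -0.001, -0.003]
ft_force: [-13.7, -0.8, 8.9]
finger_gap: 0.1
grasp_force: 6.7
```

At the stop. I'll retreat and look once more.

apply_moves([
  {"delta_rot":[0,0,0],"dp":[0.01,0,0],"claw":-1},
  {"delta_rot":[0,0,0],"dp":[0.04,0,0],"claw":-1},
  {"delta_rot":[0,0,0],"dp":[0.08,0,-0.02],"claw":-1},
  {"delta_rot":[0,0,0],"dp":[0.11,0,-0.06],"claw":0},
  {"delta_rot":[0,0,0],"dp":[0.12,0,-0.1],"claw":0},
  {"delta_rot":[0,0,0],"dp":[0.12,-0.04,-0.14],"claw":0},
  {"delta_rot":[0,0,0],"dp":[0.12,-0.08,-0.16],"claw":0},
  {"delta_rot":[0,0,0],"dp":[0.12,-0.12,-0.16],"claw":0},
  {"delta_rot":[0,0,0],"dp":[0.12,-0.12,-0.16],"claw":0},
  {"delta_rot":[0,0,0],"dp":[0.12,-0.12,-0.16],"claw":0},
])

```text
time: 26.62
tool_pos: [487.1, 175.6, 201.8]
tool_rot: [-0.069, 0.998, 0.0, 0.002]
ft_force: [1.1, 0.6, -0.0]
finger_gap: 42.4
grasp_force: 0.0
```

```bash
python3 - <<'E'
from h import *
for n in ('top','scene'):
    im,d=viewer.read_camera(n);P=pts(n,d);cv2.imwrite(f'pics/{n}9.png',im)
    for k in 'LR':
        S=toSt(k,P[...,:2]);z=P[...,2];m=(abs(S[...,1])<90)&(S[...,0]<8)&(S[...,0]>-150)&(z>12)&(z<60);print(n,k,m.sum(),np.percentile(S[m][:,0],[1,10,50]).round(1) if m.any() else '')
a=cv2.imread("pics/top9.png");cv2.imwrite("pics/top9c.png",cv2.resize(a[130:310,95:510],None,fx=1.92,fy=1.92,interpolation=cv2.INTER_CUBIC))
E
```

```text
top L 146 [-0.8 -0.6 -0.2]
top R 125 [-0.7 -0.2  0.5]
scene L 0 
scene R 0
```

View pics/top9c.png

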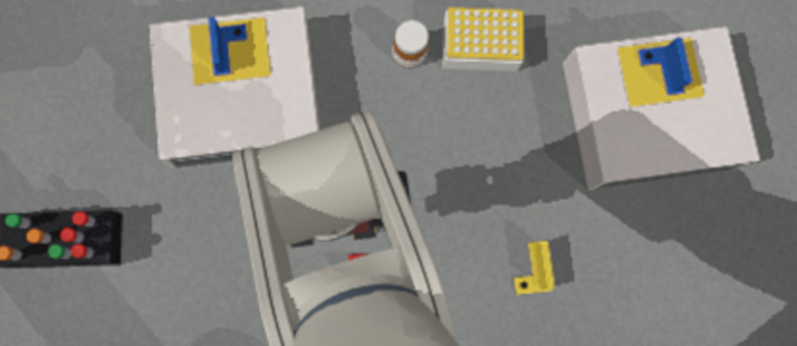

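The final view shows both trays flush with their housings (crop (240,155) and (675,175)). The tip box, jar and tube rack have not moved, and the gripper is empty.

```bash
python3 -c "
from h import *
print(manip.close_job())"
```

```text
the job is handed in; nothing more can be done
None
```

The job is handed in at about 27 s of 72: each bracket was set standing in its matching tray, both trays were pushed to their stops and look flush, and the gripper is empty with the tip box, jar and tube rack untouched.

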